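# Scrap the odd moulding, line up the turn stud and hold the scrap box panel shut

## Task

Sort this batch of mouldings: put the one odd part, the round disc, into the open grey scrap box and leave the three strips lying where they are. Then, with the box's panel still open, turn the T-shaped quarter-turn stud on the box's front ledge until its bar runs along the front of the box and so lines up with the slot in the panel. Last, swing the sprung panel down so that its slot passes over the bar, press it fully shut on the box and finish while still holding it pressed: do not let go, it would spring open.

Things in the scene. Friction and masses are not known exactly. Their poses are not given: they have to be found in the camera images.
- scrap_box: fixed grey open-topped scrap box, outside 130 (x) x 160 (y) x 60 mm high, walls and floor 5 mm, rim at z = 60 mm; origin under its centre on the bench, its x axis points from the front ledge to the hinge at the back, z up. A ledge 90 mm wide (y) and 53 mm deep (x = -65 to -118 mm), top level with the rim, juts from its front and carries the turn stud, whose upright axis is at x = -77, y = 0 mm. The panel's hinge axis runs along y at x = +68, z = 61 mm.
- stud (a joint): angle of the turn stud (rad, range -1.6 to 1.6): 0 = bar along the box's y, lined up with the panel's slot; positive is counter-clockwise seen from above. It starts 0.75 to 1.45 rad from 0, on the positive side, turns with light friction (0.04 N m) both ways and stays where it is left. The panel goes home only with it within about 0.2 rad of 0; otherwise the panel lands on the bar.
- stud_bar (a point): centre of the stud's upright grip bar of steel, 30 mm long (its own y) x 9 mm thick (x) x 14 mm high; its underside is 8 mm and its top 22 mm above the ledge (this point 15 mm above the ledge, 75 mm above the bench).
- panel (a joint): angle of the hinged aluminium panel (rad): 0 = shut flat on the box, 1.75 = as far open as it goes, leaning back. A hinge spring (0.32 N m/rad, unloaded at 2.2 rad) drives it open: it stands open by itself, and shut it takes about 6 N to hold at the pad. Panel weight 180 g.
- panel_pad (a point): centre of the outer (when shut: upper) face of the black rubber press pad, 40 x 60 x 2 mm, on the panel; 95 mm from the hinge axis and 7 mm outside it. Its z axis is the outward normal of the panel, its x axis points from the free edge to the hinge. The panel is 156 mm wide (y) and 5 mm thick up to 137 mm from the hinge; the 72 mm wide tab with the slot reaches on to 165 mm. Two low ribs, 4 mm high, run along its sides.
- panel_slot (a point): centre of the slot in the panel's tab, on the outer face, 145 mm from the hinge axis: 40 mm long (y) x 16 mm wide (x).
- disc_mid (a point): round pink disc, the odd part: 52 mm across, its rim about 10 mm high, 18 mm high over its central sprue stub, lying flat, 18 g. Point on its axis, 9 mm above its underside. Grasp it across the rim low down.
- strip_a_mid (a point): pink moulded strip, 24 x 90 x 5 mm with a thin sprue stub up to 15 mm at one end, lying flat, long side along its y; a good part to be left alone. Point on its middle, 5 mm above the bench.
- strip_b_mid (a point): pink moulded strip, 24 x 90 x 5 mm with a thin sprue stub up to 15 mm at one end, lying flat, long side along its y; a good part to be left alone. Point on its middle, 5 mm above the bench.
- strip_c_mid (a point): pink moulded strip, 24 x 90 x 5 mm with a thin sprue stub up to 15 mm at one end, lying flat, long side along its y; a good part to be left alone. Point on its middle, 5 mm above the bench.
There are look-alikes about, which are no part of the job. Of the things like the part that bears disc_mid, leave any that is black or red; of the rest the smaller one is meant.

How it is judged:
By the outcome, as a careful person would: the job done as asked, in the order asked, and still so for the second after the job is handed in, while the arm keeps its last pose, push and grip.
It also fails if it takes over 59 s, if anything falls off the work surface, if the arm or the gripper's body presses on something with over 40 N, if the wrist force passes 120 N, or if a joint passes its speed limit or range.

## Robot

A 6-joint arm with a two-finger parallel gripper is mounted at the origin on a cart in front of the work surface, level with it; the furniture and walls round the work are solid. World frame = base frame: x ahead of the robot, y to its left, z up, the work surface at z = 0. Lengths are in mm, angles in degrees, forces in N, time in s.
With the tool pointing down it reaches from about 350 to 850 mm from the base axis. Payload 8.1 kg.
Tool frame: the origin (TCP) lies midway between the tips of the shut fingers; the grasp point (between the pads) lies 19 mm behind it; z points along the fingers, y is the line along which they close (so a half turn about z gives the same grasp; the last joint's range is limited). The gripper opens to 85 mm and grips with 20 to 120 N. Pads are 22 mm wide; open, the fingers measure 114 mm over their backs; the gripper's body (76 mm by 85 mm) begins 54 mm behind the grasp point. The pads swing forward as they close: fully open they stand 13 mm farther back than shut.
Start: joints at [66.383, 7.471, 85.268, -0, 87.261, -4.893], TCP at [192.587, 568.256, 195.592] pointing down, gripper open.
Joint ranges: [-169.43, 169.43], [-51.17, 129.36], [1.28, 143.12], [-76.62, 256.62], [0, 156.53], [-152.29, 152.29]. Speed limits (degrees/s): [136.94, 136.94, 159.86, 180, 180, 180].

## Interface

Orientations are given as [roll, pitch, yaw] about the fixed x, y, z axes, in that order (R = Rz(yaw) Ry(pitch) Rx(roll)).
In Python, from bench import sense, snapshot, order, finder gives the robot as it stands.
- The arm moves only by the tool send_rows, never from a script. Its argument "steps" is a list of rows, each a list of 2 entries, a list of its own where there are three numbers: the shift along the world's x, y, z in units of 30 mm (1.0 is 30 mm), then the turn, a rotation vector about the world's x, y, z in rad. In form: [[[dx, dy, dz], [wx, wy, wz]], ...]. A call has 1 to 10 rows; each row is the pose to reach, as a shift and turn from the pose commanded when the call began; what a row does not reach only later rows make up. A row lasts 1/8 s, in which the tool goes at most 62.5 mm and 10.7 degrees, less where a joint would pass 70% of its speed; a pose out of reach is approached as far as the arm can. A call with a gripper value outside its range is refused whole. "fingers" is the closure, from 0 (fully open) to 1 (shut), set as the call begins (left out, the last holds). The fingers move at their own pace and stop on an object; "squeeze" is the grip in N (left out, the last holds). Time passes only in rows, so rows that repeat a pose let the fingers close. It gives the time, the measured TCP pose, the force, the opening and the grip force at its end, in the units of the state.
- sense(): the state, without advancing time (a new reading comes with each control period).
- snapshot(name): name is "scene" or "top"; returns a dict with "img" (480x640x3 uint8, red, green, blue), "K" (3x3 intrinsics, pixels), "pose" (4x4, takes a point from camera to world coordinates). Camera axes: x right, y up, looking along -z (the intrinsics and any distortion apply to the point x, -y, -z); pixel columns grow to the right and rows downward; lengths in mm; the calibration is good to about 2 mm. A picture is of the moment at which its call begins. There is no depth.
- order.hand_in(): hands the job in; it is judged then, once.
Trained networks look in the newest picture that a camera, given by its name, has taken for a name from the list of things; names that differ only in an ending like _2 or _b are one class to them, and where a whole thing is asked for, a point or a joint stands for the part that bears it (a point fixed in the world has none). Each returns a list of dicts, best first, with "confidence" (0 to 1); they miss things now and then, are a little off and sometimes report something else, mostly with a low value. They report only what shows in the picture. A call takes as long as a camera call. They do not tell look-alikes from the thing itself.
- finder.find_in(label, camera): "box" ([left, top, width, height] as shares, 0 to 1, of the picture: columns of its width, rows of its height, round what is visible of it).
- finder.trace(label, camera): "mask" (480x640 bool, what is visible of it) and "box" ([left, top, width, height] as shares, 0 to 1, of the picture: columns of its width, rows of its height, round what is visible of it).
- finder.pinpoint(label, camera): "at" ([column, row] as shares, 0 to 1, of the picture: columns of its width, rows of its height: a listed point, or the origin of a listed thing).
The state is a dict: "time": time; "joint_pos": joint angles; "qd": joint speeds; "joint_efforts": joint torques, N m; "tool_pos": TCP position; "tcp_rot": TCP orientation; "ft_force": force on the tool from outside, world axes, zero at the start; "wrist_torque": the same for the moment, N m; "finger_gap": finger opening in mm; "grip_force": force on a finger pad.
Only numpy, scipy, OpenCV 4.12 (cv2) and the standard library are available. Lean on these libraries where they do the work, as an engineer would, in place of code of your own. Each camera call takes 0.05 s, during which the arm holds its last target. There are 200 camera calls.

## Working session

There is one attempt and no reset: what is moved stays moved. The work goes in short steps, Python scripts to look and compute and a tool call to move; the robot and the scene stay as the last step left them, time stands still between calls to the robot, and variables do not carry over. Pictures are saved under pics/ and viewed, at most 10 in all, crops included, and the job is handed in when it is done.

Besides the shell and the picture viewer there is one more tool, called after "Call:" by a JSON object that holds its "op" and its "data", one argument or row to a line. send_rows: Moves the arm, as the interface text tells. Its arguments: {"type":"object","properties":{"steps":{"type":"array"},"fingers":{"type":"number"},"squeeze":{"type":"number"}},"required":["steps"]}

```bash
mkdir -p pics
cat > h.py <<'E'
import numpy as np, cv2, json
from bench import sense, snapshot, order, finder
def ray(s,uv):
    K=np.array(s["K"],float);P=np.array(s["pose"],float)
    d=s.get("dist",s.get("distortion"))
    p=cv2.undistortPoints(np.array([[uv]],float),K,None if d is None else np.array(d,float))[0,0]
    v=P[:3,:3]@np.array([p[0],-p[1],-1.]);return P[:3,3],v
def atz(s,uv,z):
    o,v=ray(s,uv);return o+v*(z-o[2])/v[2]
def px(at): return np.array(at)*[640,480]
def proj(s,p):
    P=np.array(s["pose"],float);c=P[:3,:3].T@(np.array(p,float)-P[:3,3]);K=np.array(s["K"],float)
    return K[0,0]*c[0]/-c[2]+K[0,2],K[1,1]*-c[1]/-c[2]+K[1,2]
def tri(a,b):
    (o1,v1),(o2,v2)=a,b
    t=np.linalg.lstsq(np.c_[v1,-v2],o2-o1,rcond=None)[0]
    p,q=o1+v1*t[0],o2+v2*t[1];return (p+q)/2,np.linalg.norm(p-q)
E
python3 - <<'E'
from h import *
np.set_printoptions(precision=1,suppress=True)
for c in ["scene","top"]:
    s=snapshot(c);cv2.imwrite(f"pics/{c}0.png",s["img"][:,:,::-1]);print(c,[k for k in s],np.array(s["pose"])[:3,3])
    for n,z in [("scrap_box",0),("stud_bar",75),("panel_pad",None),("panel_slot",None),("disc_mid",9),("strip_a_mid",5)]:
        for r in finder.pinpoint(n,c):
            u=px(r["at"]);print(n,round(r["confidence"],2),u, atz(s,u,z) if z is not None else "")
E
```

```text
scene ['img', 'K', 'pose'] [-102.7 -554.3  714.3]
scrap_box 0.87 [253.3 233.2] [567.1  98.    0. ]
stud_bar 0.59 [226.5 228.9] [473.5  85.   75. ]
stud_bar 0.27 [366.3 274.8] [ 529.2 -230.8   75. ]
panel_pad 0.65 [271.  164.3] 
panel_slot 0.93 [269.2 145.7] 
panel_slot 0.41 [334.3 316.2] 
disc_mid 0.82 [457.9 354.6] [ 511.4 -440.9    9. ]
disc_mid 0.81 [394.  351.2] [ 449.3 -344.3    9. ]
disc_mid 0.6 [433.3 396.8] [ 404.4 -443.1    9. ]
disc_mid 0.56 [419.5 254.8] [ 723.4 -258.5    9. ]
strip_a_mid 0.72 [333.5 316.6] [ 456.7 -207.1    5. ]
strip_a_mid 0.57 [231. 233.] [531.3 135.6   5. ]
top ['img', 'K', 'pose'] [ 378.8 -122.9  921.5]
scrap_box 0.63 [218.9 250.4] [552.2  92.    0. ]
stud_bar 0.54 [214.9 282.2] [475.1  80.3  75. ]
panel_pad 0.76 [192.8 188.8] 
panel_slot 0.61 [186.2 175.8] 
disc_mid 0.75 [424.4 292.9] [ 453.4 -343.3    9. ]
disc_mid 0.74 [471.3 313.9] [ 408.5 -437.9    9. ]
disc_mid 0.67 [465.6 269.1] [ 502.3 -433.7    9. ]
strip_a_mid 0.67 [358.9 290.7] [ 460.5 -206.7    5. ]
```

View pics/scene0.png

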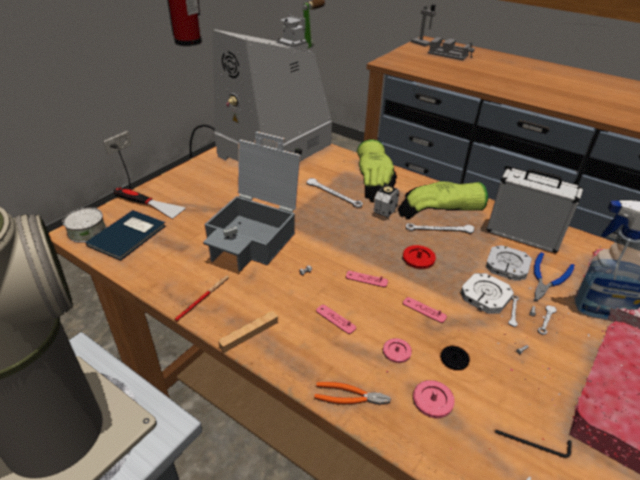

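View pics/top0.png

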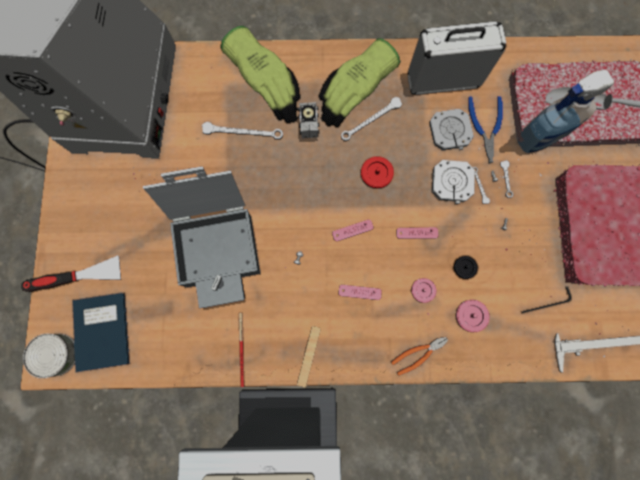

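Disc candidates in the top view are small pink (424,292), large pink (472,316), black (465,267) and red (377,172). Black and red are ruled out, and the smaller of the two pink ones is (424,292). I'll confirm it in a crop, together with the box and stud.

Run:
```python
from h import *
np.set_printoptions(precision=1,suppress=True)
t=snapshot("top");s=snapshot("scene")
a=cv2.resize(t["img"][240:340,390:510],(480,400),interpolation=2)
b=cv2.resize(t["img"][160:320,140:270],(325,400),interpolation=2)
cv2.imwrite("pics/crop1.png",np.hstack([b,a])[:,:,::-1])
cv2.imwrite("pics/crop2.png",cv2.resize(s["img"][130:280,190:310],(480,600),interpolation=2)[:,:,::-1])
for r in finder.trace("disc_mid","top"):
    m=r["mask"].astype(np.uint8);c=max(cv2.findContours(m,0,1)[0],key=len)
    (u,v),d,_=cv2.minAreaRect(c);p=atz(t,(u,v),8);q=atz(t,(u+max(d)/2,v),8)
    print(r["confidence"],u,v,p,"diam",2*np.linalg.norm(p-q))
for n in["panel_pad","panel_slot","stud_bar"]:
    A=[px(r["at"]) for r in finder.pinpoint(n,"top")][:1];B=[px(r["at"]) for r in finder.pinpoint(n,"scene")][:1]
    if A and B: print(n,tri(ray(t,A[0]),ray(s,B[0])))
for r in finder.trace("stud_bar","top")[:2]:
    m=r["mask"];print(r["confidence"],m.sum(),r["box"])
```

```text
0.96 465.0000305175781 267.0 [ 506.9 -433.1    8. ] diam 50.99741823899661
0.68 423.0 290.0 [ 459.6 -341.     8. ] diam 50.38875288967389
0.63 472.0 315.5 [ 405.2 -439.5    8. ] diam 66.42074735888417
0.58 377.2500305175781 172.25001525878906 [ 721.6 -255.7    8. ] diam 73.6645877780694
panel_pad (array([643.6, 111.6, 145.4]), np.float64(4.55235298402126))
panel_slot (array([659.3, 116.5, 180.6]), np.float64(7.163756325013687))
stud_bar (array([478.8,  79.5,  77. ]), np.float64(1.6469742303320098))
0.59 106 [0.33, 0.5731, 0.0142, 0.0344]
```

View pics/crop1.png

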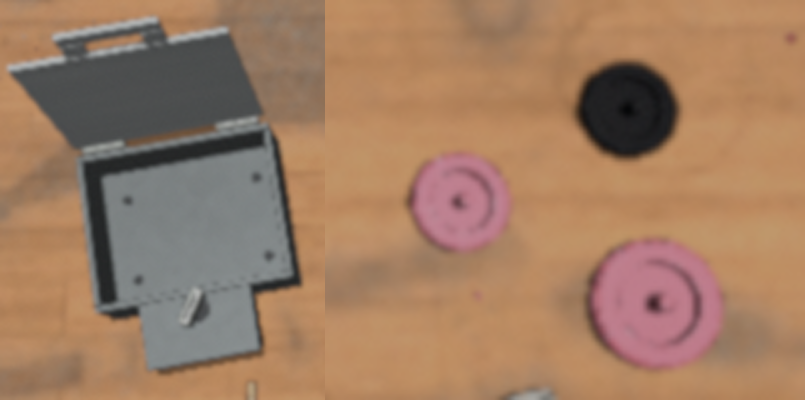

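View pics/crop2.png

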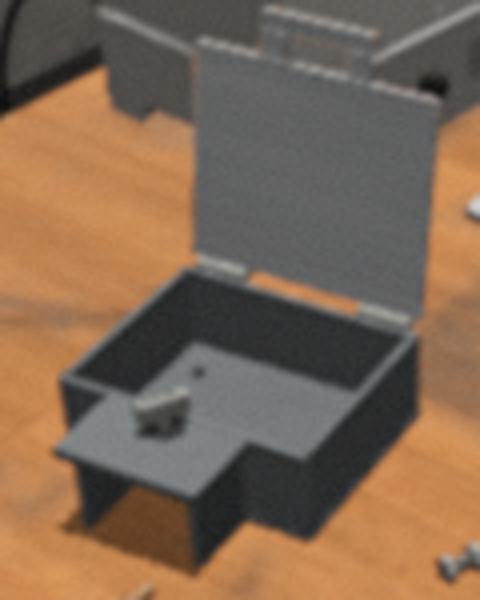

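The crop confirms the small pink disc, centred at top (423.8,290.5) and about 51 mm across, against about 66 mm for the larger one. The stud bar's upper end points about 25° off the box x axis. The panel stands open. Next I fit the box pose from its rim corners.

Run:
```python
from h import *
from scipy.optimize import least_squares
np.set_printoptions(precision=1,suppress=True)
t=snapshot("top");s=snapshot("scene")
C=[(-65,80),(-65,-80),(65,80),(65,-80),(-118,45),(-118,-45)]
T=np.array([(99,310),(297,280),(82,155),(268,127),(150,370),(262,350)])/2.5+[140,160]
S=np.array([(65,380),(305,460),(192,270),(417,340),(57,452),(197,497)])/4+[190,130]
def W(q,p,z=60):
    c,n=np.cos(q[2]),np.sin(q[2]);return [q[0]+c*p[0]-n*p[1],q[1]+n*p[0]+c*p[1],z]
def f(q): return np.ravel([np.array(proj(t,W(q,c)))-u for c,u in zip(C,T)]+[np.array(proj(s,W(q,c)))-u for c,u in zip(C,S)])
r=least_squares(f,[555,95,.1],x_scale=[10,10,.1]);q=r.x
print(q,np.degrees(q[2]),r.fun.reshape(-1,2))
print("stud",W(q,(-77,0),75))
# stud bar direction
e=[atz(t,np.array(p)/2.5+[140,160],82) for p in [(184,322),(199,291)]];d=e[1]-e[0]
print(e,"bar world deg",np.degrees(np.arctan2(d[1],d[0])))
for th in np.arange(.8,1.5,.1): print(round(th,1),np.degrees(q[2]+th)+90)
print("slot/pad open 1.75", W(q,(68-95*np.cos(1.75)+7*np.sin(1.75),0),61+95*np.sin(1.75)+7*np.cos(1.75)))
print("edge", W(q,(68-137*np.cos(1.75),0),61+137*np.sin(1.75)), "tab",W(q,(68-165*np.cos(1.75),0),61+165*np.sin(1.75)))
np.save("q.npy",q);print(sense())
for c,z in (("top",t),("scene",s)): print([atz(z,px(r["at"]),9) for r in finder.pinpoint("disc_mid",c)])
print("mask guess",atz(t,(423.8,290.5),8))
```

```text
[548.9  84.8   0.2] 9.219639443657057 [[ 0.3  1.2]
 [ 0.8 -0.9]
 [-0.2  0.5]
 [ 3.  -1.5]
 [ 0.7  0.6]
 [ 1.2  0.5]
 [-2.1 -1.6]
 [-0.1 -0.4]
 [-0.9 -2.5]
 [ 1.4 -1.8]
 [-1.8 -1.9]
 [-1.1 -0.4]]
stud [np.float64(472.9016291634123), np.float64(72.46007290877432), 75]
[array([461.5,  80.8,  82. ]), array([485.4,  69.9,  82. ])] bar world deg -24.461515798070334
0.8 145.05626305412292
0.9 150.78584100543114
1.0 156.51541895673938
1.1 162.2449969080476
1.2 167.97457485935584
1.3 173.70415281066408
1.4 179.4337307619723
slot/pad open 1.75 [np.float64(639.5419722285158), np.float64(99.5085405602833), np.float64(153.23094256347756)]
edge [np.float64(640.1326740273554), np.float64(99.60442117480747), np.float64(195.80607472172935)] tab [np.float64(645.0590883003368), np.float64(100.40405921353026), np.float64(223.3576812341996)]
{'time': 1.3, 'joint_pos': array([66.4,  7.5, 85.3, -0. , 87.3, -4.9]), 'qd': array([ 0. , -0.1, -0.1,  0. , -0.1,  0.1]), 'joint_efforts': array([  0. , -56.9, -50.1,   0. ,   0. ,   0. ]), 'tool_pos': array([192.6, 568.2, 195.6]), 'tcp_rot': array([-180. ,    0. ,  161.3]), 'ft_force': array([-0.4,  0.2, -0.1]), 'wrist_torque': array([-0.,  0.,  0.]), 'grip_force': 0.0, 'finger_gap': 85.34888482390187}
[array([ 406.7, -435.5,    9. ]), array([ 505.4, -429.7,    9. ]), array([ 716.8, -252.1,    9. ]), array([ 458.2, -345.1,    9. ])]
[array([ 514.6, -437.6,    9. ]), array([ 724. , -257.1,    9. ]), array([ 406.7, -443.6,    9. ]), array([ 448.1, -344.5,    9. ])]
mask guess [ 458.5 -342.6    8. ]
```

Call:
{"op": "send_rows", "data": {
  "steps": [
    [[7.9,-8.9,0],[0,0,-0.5]],
    [[7.9,-8.9,0],[0,0,-0.5]],
    [[7.9,-8.9,0],[0,0,-0.5]],
    [[7.9,-8.9,0],[0,0,-0.8]],
    [[7.9,-8.9,0],[0,0,-1.07]],
    [[7.9,-8.9,0],[0,0,-1.07]],
    [[8.7,-30.4,0],[0,0,-1.07]],
    [[8.7,-30.4,0],[0,0,-1.07]],
    [[8.7,-30.4,0],[0,0,-1.07]],
    [[8.7,-30.4,0],[0,0,-1.07]]
  ],
  "fingers": 0.2,
  "squeeze": 30
}}

```text
time: 2.65
tool_pos: [438.8, 49.6, 195.9]
tcp_rot: [179.9, 0.0, 100.0]
ft_force: [1.3, -0.8, -0.4]
finger_gap: 68.6
grip_force: 0.0
```

Call:
{"op": "send_rows", "data": {
  "steps": [
    [[0.5,-13,0],[0,0,0]],
    [[0.5,-13,-1],[0,0,0]],
    [[0.5,-13,-2],[0,0,0]],
    [[0.5,-13,-3],[0,0,0]],
    [[0.5,-13,-3],[0,0,0]],
    [[0.5,-13,-3],[0,0,0]],
    [[0.5,-13,-3],[0,0,0]],
    [[0.5,-13,-3],[0,0,0]],
    [[0.5,-13,-3],[0,0,0]],
    [[0.5,-13,-3],[0,0,0]]
  ]
}}

```text
time: 3.9
tool_pos: [454.5, -337.7, 106.4]
tcp_rot: [180.0, 0.0, 100.0]
ft_force: [0.2, 0.2, -0.1]
finger_gap: 68.3
grip_force: 0.0
```

Run:
```python
from h import *
np.set_printoptions(precision=1,suppress=True)
print(sense()["tool_pos"])
out=[]
for c,(u,v) in (("top",(424,291)),("scene",(396,350))):
    s=snapshot(c);out.append(cv2.resize(s["img"][v-50:v+50,u-50:u+50],(400,400),interpolation=2))
    print([atz(s,px(r["at"]),9) for r in finder.pinpoint("disc_mid",c)])
    m=s["img"].astype(int)[v-20:v+20,u-20:u+20];k=(m[...,0]-m[...,1]>45)&(m[...,2]>m[...,1]+10)
    y,x=np.nonzero(k);print(k.sum(),x.mean()+u-20,y.mean()+v-20,atz(s,(x.mean()+u-20,y.mean()+v-20),8))
cv2.imwrite("pics/d1.png",np.hstack(out)[:,:,::-1])
```

```text
[ 454.5 -337.7  106.4]
[array([ 401.5, -440.9,    9. ]), array([ 458.9, -341.4,    9. ])]
3 420.3333333333333 280.3333333333333 [ 480.  -336.6    8. ]
[array([ 408.4, -443.6,    9. ]), array([ 454.8, -344. ,    9. ]), array([ 511.5, -438. ,    9. ]), array([ 727.5, -254.2,    9. ])]
251 400.47011952191235 350.0199203187251 [ 459.5 -352.1    8. ]
```

View pics/d1.png

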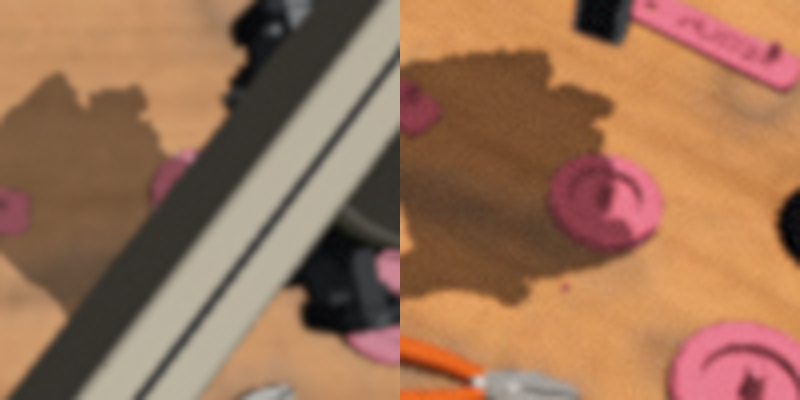

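The disc is still in place, at scene (397,351), about (455,-344) mm. I'll go down on it now.

Call:
{"op": "send_rows", "data": {
  "steps": [
    [[0,-0.2,-1.5],[0,0,0]],
    [[0,-0.2,-2.6],[0,0,0]],
    [[0,-0.2,-3.0],[0,0,0]],
    [[0,-0.2,-3.3],[0,0,0]],
    [[0,-0.2,-3.45],[0,0,0]],
    [[0,-0.2,-3.5],[0,0,0]],
    [[0,-0.2,-3.5],[0,0,0]]
  ]
}}

```text
time: 4.97
tool_pos: [454.3, -345.0, 1.3]
tcp_rot: [180.0, 0.1, 100.0]
ft_force: [-0.2, 0.1, 0.1]
finger_gap: 68.1
grip_force: 0.0
```

Call:
{"op": "send_rows", "data": {
  "steps": [
    [[0,0,0],[0,0,0]],
    [[0,0,0],[0,0,0]],
    [[0,0,0],[0,0,0]],
    [[0,0,0],[0,0,0]],
    [[0,0,0],[0,0,0]]
  ],
  "fingers": 0.6,
  "squeeze": 30
}}

```text
time: 5.6
tool_pos: [453.9, -344.6, 0.6]
tcp_rot: [-180.0, 0.0, 100.0]
ft_force: [-0.6, -0.3, 0.2]
finger_gap: 34.1
grip_force: 0.0
```

Run:
```python
from h import *
np.set_printoptions(precision=1,suppress=True)
out=[]
for c,(u,v) in (("top",(424,291)),("scene",(396,350))):
    s=snapshot(c);out.append(cv2.resize(s["img"][v-50:v+50,u-50:u+50],(400,400),interpolation=2))
    print(c,[(r["confidence"],px(r["at"]),atz(s,px(r["at"]),9)) for r in finder.pinpoint("disc_mid",c)])
    print(proj(s,(454,-345,0)))
cv2.imwrite("pics/d2.png",np.hstack(out)[:,:,::-1])
```

```text
top [(0.85, array([376.9, 173.3]), array([ 718.9, -254.6,    9. ])), (0.73, array([472. , 313.8]), array([ 408.6, -439.4,    9. ]))]
(np.float64(424.1639190285623), np.float64(292.9730498168475))
scene [(0.96, array([433.8, 396.1]), array([ 406.2, -443.2,    9. ])), (0.89, array([396.2, 349.5]), array([ 455.2, -345.6,    9. ])), (0.88, array([457.8, 354.8]), array([ 510.9, -440.9,    9. ]))]
(np.float64(395.0099528309965), np.float64(352.9258002333704))
```

View pics/d2.png

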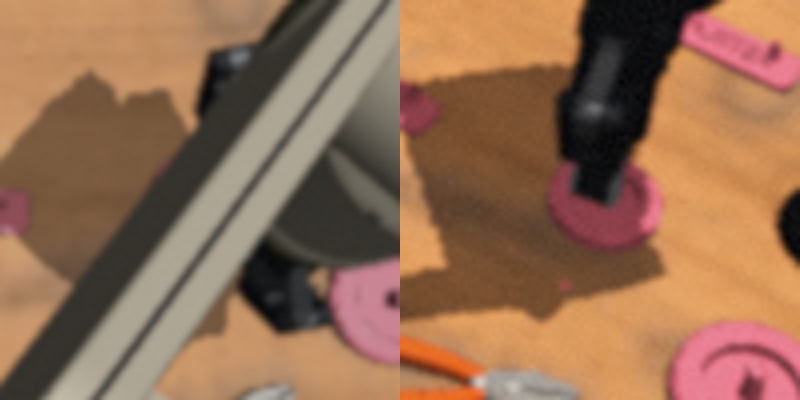

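The fingers passed over the rim: at 50–60 mm opening the tips stand about 9 mm back. The disc has not moved, at scene (397,350). I'll lift, reopen and go deeper.

Call:
{"op": "send_rows", "data": {
  "steps": [
    [[0,0,0.8],[0,0,0]],
    [[0,0,0.8],[0,0,0]]
  ]
}}

```text
time: 6.05
tool_pos: [455.3, -345.8, 26.5]
tcp_rot: [179.9, 0.2, 100.0]
ft_force: [-0.1, -0.2, 0.1]
finger_gap: 34.0
grip_force: 0.0
```

Call:
{"op": "send_rows", "data": {
  "steps": [
    [[0,0,0],[0,0,0]],
    [[0,0,0],[0,0,0]],
    [[0,0,0],[0,0,0]],
    [[0,0,-0.5],[0,0,0]],
    [[0,0,-0.8],[0,0,0]],
    [[0,0,-0.95],[0,0,0]],
    [[0,0,-1.02],[0,0,0]],
    [[0,0,-1.02],[0,0,0]]
  ],
  "fingers": 0.2
}}

```text
time: 7.05
tool_pos: [453.9, -344.6, -6.0]
tcp_rot: [-180.0, -0.0, 100.0]
ft_force: [-0.3, -0.1, -0.3]
finger_gap: 68.4
grip_force: 0.0
```

Call:
{"op": "send_rows", "data": {
  "steps": [
    [[0,0,0],[0,0,0]],
    [[0,0,0],[0,0,0]],
    [[0,0,0],[0,0,0]],
    [[0,0,0],[0,0,0]]
  ],
  "fingers": 0.45,
  "squeeze": 30
}}

```text
time: 7.55
tool_pos: [453.9, -344.6, -5.9]
tcp_rot: [180.0, 0.0, 100.0]
ft_force: [-0.4, -0.4, -0.6]
finger_gap: 47.2
grip_force: 0.0
```

Call:
{"op": "send_rows", "data": {
  "steps": [
    [[0,0,0.5],[0,0,0]],
    [[0,0,0.5],[0,0,0]]
  ]
}}

```text
time: 7.8
tool_pos: [455.2, -345.7, 11.2]
tcp_rot: [179.9, 0.2, 100.0]
ft_force: [0.7, 0.4, 0.4]
finger_gap: 47.3
grip_force: 0.0
```

Call:
{"op": "send_rows", "data": {
  "steps": [
    [[0,0,0],[0,0,0]],
    [[0,0,0],[0,0,0]],
    [[0,0,-0.4],[0,0,0]],
    [[0,0,-0.6],[0,0,0]],
    [[0,0,-0.65],[0,0,0]],
    [[0,0,-0.65],[0,0,0]]
  ],
  "fingers": 0.24
}}

```text
time: 8.55
tool_pos: [453.7, -344.4, -10.8]
tcp_rot: [-180.0, -0.0, 100.0]
ft_force: [-0.8, -0.5, 0.5]
finger_gap: 64.9
grip_force: 0.0
```

Run:
```python
from h import *
np.set_printoptions(precision=1,suppress=True)
print(sense())
s=snapshot("scene");u,v=396,345
cv2.imwrite("pics/d3.png",cv2.resize(s["img"][v-40:v+40,u-50:u+50],(750,600),interpolation=2)[:,:,::-1])
print([(px(r["at"]),atz(s,px(r["at"]),9)) for r in finder.pinpoint("disc_mid","scene")])
```

```text
{'time': 8.55, 'joint_pos': array([-42.4,  14.1, 100.5,   0. ,  65.4, -52.3]), 'qd': array([ 0.1, -0.5, -0.3,  0.1,  0.1, -0. ]), 'joint_efforts': array([ -0. , -55.9, -43.1,  -0. ,  -0. ,  -0. ]), 'tool_pos': array([ 453.7, -344.4,  -10.8]), 'tcp_rot': array([-180.,   -0.,  100.]), 'ft_force': array([-0.8, -0.5,  0.5]), 'wrist_torque': array([ 0., -0.,  0.]), 'grip_force': 0.0, 'finger_gap': 64.87518116181796}
[(array([455.4, 354.1]), array([ 509.8, -436.8,    9. ])), (array([393.8, 351.2]), array([ 449.1, -344. ,    9. ])), (array([433.6, 391.9]), array([ 413.4, -439.4,    9. ]))]
```

View pics/d3.png

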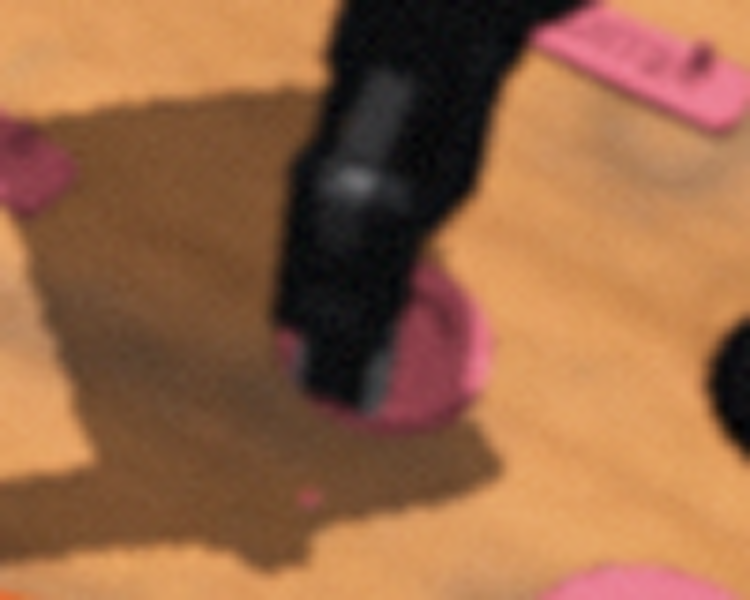

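Call:
{"op": "send_rows", "data": {
  "steps": [
    [[0,0,0],[0,0,0]],
    [[0,0,0],[0,0,0]],
    [[0,0,0],[0,0,0]],
    [[0,0,0],[0,0,0]]
  ],
  "fingers": 0.5,
  "squeeze": 30
}}

```text
time: 9.15
tool_pos: [453.9, -344.6, -10.5]
tcp_rot: [180.0, 0.0, 100.0]
ft_force: [0.8, 0.4, -0.7]
finger_gap: 42.9
grip_force: 0.0
```

Run:
```python
from h import *
np.set_printoptions(precision=1,suppress=True)
s=snapshot("scene")
for z in (0,5,10,15,20): print(z,atz(s,(391.3,359),z))
for g in (32.5,45): 
  for z in (0,10,20): print(g,z,proj(s,(453.7-g*.985,-344.4-g*.174,z)))
```

```text
0 [ 437.9 -346.2    0. ]
5 [ 434.1 -347.7    5. ]
10 [ 430.3 -349.2   10. ]
15 [ 426.5 -350.6   15. ]
20 [ 422.8 -352.1   20. ]
32.5 0 (np.float64(388.7376770218423), np.float64(365.9624284569446))
32.5 10 (np.float64(389.3616766752122), np.float64(362.42730001038063))
32.5 20 (np.float64(389.9947383514472), np.float64(358.84083272950716))
45 0 (np.float64(386.3834478736469), np.float64(371.18202712782886))
45 10 (np.float64(386.99674776929885), np.float64(367.64839109679036))
45 20 (np.float64(387.61904699659925), np.float64(364.062903821697))
```

Call:
{"op": "send_rows", "data": {
  "steps": [
    [[0,0,0.4],[0,0,0]],
    [[0,0,0.5],[0,0,0]]
  ]
}}

```text
time: 9.45
tool_pos: [454.7, -345.3, 6.1]
tcp_rot: [179.9, 0.1, 100.0]
ft_force: [-0.9, -0.2, -0.3]
finger_gap: 43.0
grip_force: 0.0
```

Call:
{"op": "send_rows", "data": {
  "steps": [
    [[0,0,0],[0,0,0]],
    [[0,0,0],[0,0,0]],
    [[0,0,-0.3],[0,0,0]],
    [[0,0,-0.5],[0,0,0]],
    [[0,0,-0.6],[0,0,0]],
    [[0,0,-0.65],[0,0,0]],
    [[0,0,-0.65],[0,0,0]]
  ],
  "fingers": 0.24
}}

```text
time: 10.32
tool_pos: [453.9, -344.6, -15.1]
tcp_rot: [-180.0, -0.0, 100.0]
ft_force: [0.2, -1.0, -0.4]
finger_gap: 65.1
grip_force: 0.0
```

Call:
{"op": "send_rows", "data": {
  "steps": [
    [[0,0,-0.1],[0,0,0]],
    [[0,0,-0.15],[0,0,0]],
    [[0,0,-0.15],[0,0,0]]
  ]
}}

```text
time: 10.7
tool_pos: [453.8, -344.5, -19.7]
tcp_rot: [-180.0, -0.0, 100.0]
ft_force: [-0.1, -0.4, -0.1]
finger_gap: 64.8
grip_force: 0.0
```

Call:
{"op": "send_rows", "data": {
  "steps": [
    [[0,0,0],[0,0,0]],
    [[0,0,0],[0,0,0]],
    [[0,0,0],[0,0,0]],
    [[0,0,0],[0,0,0]]
  ],
  "fingers": 0.5,
  "squeeze": 30
}}

```text
time: 11.2
tool_pos: [453.9, -344.6, -19.5]
tcp_rot: [180.0, 0.0, 100.0]
ft_force: [0.0, 1.5, -0.2]
finger_gap: 42.9
grip_force: 0.0
```

Run:
```python
from h import *
s=snapshot("scene");u,v=400,330
cv2.imwrite("pics/d4.png",cv2.resize(s["img"][v-60:v+60,u-75:u+75],(750,600),interpolation=2)[:,:,::-1])
print([(px(r["at"]),atz(s,px(r["at"]),9)) for r in finder.pinpoint("disc_mid","scene")])
```

```text
[(array([454.4  , 355.392]), array([ 505.99179696, -436.50778261,    9.        ])), (array([433.92 , 396.096]), array([ 406.28290009, -443.32281762,    9.        ]))]
```

View pics/d4.png

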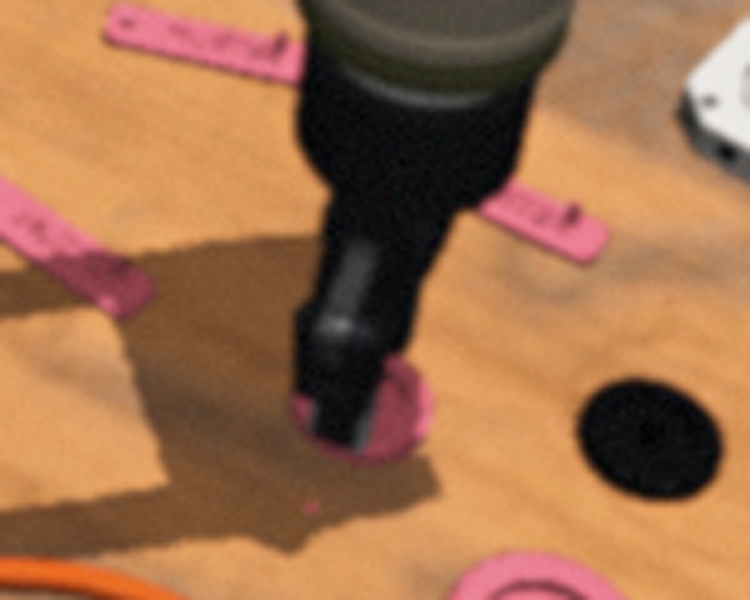

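The near finger's tip shows at scene (393,360), which is still about 10 mm above the bench, so the measured z reads low here. I'll keep going down in small steps and watch the force.

Call:
{"op": "send_rows", "data": {
  "steps": [
    [[0,0,0.5],[0,0,0]],
    [[0,0,0.5],[0,0,0]]
  ]
}}

```text
time: 11.55
tool_pos: [455.2, -345.8, -2.3]
tcp_rot: [179.9, 0.2, 100.0]
ft_force: [0.2, -0.1, 0.1]
finger_gap: 42.6
grip_force: 0.0
```

Call:
{"op": "send_rows", "data": {
  "steps": [
    [[0,0,0],[0,0,0]],
    [[0,0,0],[0,0,0]],
    [[0,0,-0.3],[0,0,0]],
    [[0,0,-0.5],[0,0,0]],
    [[0,0,-0.6],[0,0,0]],
    [[0,0,-0.65],[0,0,0]]
  ],
  "fingers": 0.24
}}

```text
time: 12.3
tool_pos: [453.7, -344.4, -24.5]
tcp_rot: [-180.0, -0.0, 100.0]
ft_force: [0.4, 0.2, -1.0]
finger_gap: 64.6
grip_force: 0.0
```

Call:
{"op": "send_rows", "data": {
  "steps": [
    [[0,0,-0.07],[0,0,0]],
    [[0,0,-0.07],[0,0,0]]
  ]
}}

```text
time: 12.55
tool_pos: [453.9, -344.6, -26.2]
tcp_rot: [-180.0, -0.0, 100.0]
ft_force: [0.2, 0.3, -0.2]
finger_gap: 64.7
grip_force: 0.0
```

Call:
{"op": "send_rows", "data": {
  "steps": [
    [[0,0,0],[0,0,0]],
    [[0,0,0],[0,0,0]],
    [[0,0,0],[0,0,0]]
  ],
  "fingers": 0.5,
  "squeeze": 30
}}

```text
time: 12.92
tool_pos: [454.1, -344.7, -25.8]
tcp_rot: [180.0, 0.0, 100.0]
ft_force: [0.6, 0.6, 1.6]
finger_gap: 42.3
grip_force: 0.6
```

Call:
{"op": "send_rows", "data": {
  "steps": [
    [[0,0,0.5],[0,0,0]],
    [[0,0,0.5],[0,0,0]]
  ]
}}

```text
time: 13.18
tool_pos: [455.1, -345.7, -9.0]
tcp_rot: [179.9, 0.2, 100.0]
ft_force: [-0.0, -0.5, 0.5]
finger_gap: 42.9
grip_force: 0.0
```

Call:
{"op": "send_rows", "data": {
  "steps": [
    [[0,0,0],[0,0,0]],
    [[0,0,0],[0,0,0]],
    [[0,0,-0.3],[0,0,0]],
    [[0,0,-0.5],[0,0,0]],
    [[0,0,-0.6],[0,0,0]],
    [[0,0,-0.65],[0,0,0]],
    [[0,0,-0.7],[0,0,0]],
    [[0,0,-0.7],[0,0,0]]
  ],
  "fingers": 0.22
}}

```text
time: 14.18
tool_pos: [453.9, -344.6, -32.1]
tcp_rot: [180.0, 0.0, 100.0]
ft_force: [0.1, 0.7, -0.7]
finger_gap: 66.6
grip_force: 0.0
```

Call:
{"op": "send_rows", "data": {
  "steps": [
    [[0,0,0],[0,0,0]],
    [[0,0,0],[0,0,0]],
    [[0,0,0],[0,0,0]]
  ],
  "fingers": 0.5,
  "squeeze": 30
}}

```text
time: 14.55
tool_pos: [456.7, -346.0, -29.1]
tcp_rot: [179.8, 0.2, 100.0]
ft_force: [1.5, 3.1, 13.6]
finger_gap: 43.0
grip_force: 9.3
```

Call:
{"op": "send_rows", "data": {
  "steps": [
    [[0,0,0],[0,0,0]],
    [[0,0,0.4],[0,0,0]],
    [[0,0,1],[0,0,0]],
    [[0,0,1.5],[0,0,0]]
  ]
}}

```text
time: 15.05
tool_pos: [454.0, -344.9, 14.4]
tcp_rot: [180.0, 0.0, 100.0]
ft_force: [0.6, -0.6, -0.7]
finger_gap: 42.5
grip_force: 0.0
```

Run:
```python
from h import *
np.set_printoptions(precision=1,suppress=True)
print(sense()["finger_gap"],sense()["grip_force"],sense()["tool_pos"])
s=snapshot("scene")
for r in finder.trace("disc_mid","scene"):
    y,x=np.nonzero(r["mask"]);print(round(r["confidence"],2),x.min(),x.max(),y.min(),y.max(),len(x),atz(s,((x.min()+x.max())/2,(y.min()+y.max())/2),6))
```

```text
42.51282344619509 0.0 [ 454.  -344.9   14.4]
0.91 413 453 380 418 1222 [ 402.4 -444.     6. ]
0.64 440 469 347 370 575 [ 502.2 -439.     6. ]
0.62 382 410 342 364 503 [ 450.2 -348.3    6. ]
```

Call:
{"op": "send_rows", "data": {
  "steps": [
    [[0,-0.05,0],[0,0,0]],
    [[0,-0.05,-0.6],[0,0,0]],
    [[0,-0.05,-1.1],[0,0,0]],
    [[0,-0.05,-1.4],[0,0,0]],
    [[0,-0.05,-1.55],[0,0,0]],
    [[0,-0.05,-1.62],[0,0,0]],
    [[0,-0.05,-1.66],[0,0,0]],
    [[0,-0.05,-1.66],[0,0,0]]
  ],
  "fingers": 0.14
}}

```text
time: 16.15
tool_pos: [454.2, -346.3, -36.5]
tcp_rot: [180.0, 0.0, 100.0]
ft_force: [-0.2, 1.4, 0.4]
finger_gap: 73.7
grip_force: 0.0
```

Call:
{"op": "send_rows", "data": {
  "steps": [
    [[0,0,0],[0,0,0]],
    [[0,0,0],[0,0,0]],
    [[0,0,0],[0,0,0]]
  ],
  "fingers": 0.35,
  "squeeze": 25
}}

```text
time: 16.52
tool_pos: [454.0, -346.2, -36.7]
tcp_rot: [180.0, 0.0, 100.0]
ft_force: [0.3, -0.4, 0.3]
finger_gap: 55.5
grip_force: 0.1
```

Run:
```python
from h import *
s=snapshot("scene");t=snapshot("top");u,v=398,345
a=cv2.resize(s["img"][v-40:v+40,u-40:u+40],(400,400),interpolation=2)
u,v=424,291
b=cv2.resize(t["img"][v-40:v+40,u-40:u+40],(400,400),interpolation=2)
cv2.imwrite("pics/d5.png",np.hstack([a,b])[:,:,::-1]);print(sense())
```

```text
{'time': 16.625, 'joint_pos': array([-4.24684081e+01,  1.64981177e+01,  1.00777324e+02,  2.16503397e-03,
        6.27182605e+01, -5.24401638e+01]), 'qd': array([-0.01807922,  0.03300906,  0.05781782,  0.01744769,  0.03787525,
        0.00267515]), 'joint_efforts': array([-6.25159708e-02, -5.70907331e+01, -4.21020591e+01, -4.22411528e-02,
        5.19116200e-02, -1.13642782e-03]), 'tool_pos': array([ 453.93429492, -346.06605592,  -36.85297792]), 'tcp_rot': array([1.79994636e+02, 3.81909751e-03, 9.99707632e+01]), 'ft_force': array([-0.29176678, -1.43321289,  0.1574644 ]), 'wrist_torque': array([-0.00418588, -0.03327624,  0.0292233 ]), 'grip_force': 0.09329228263595724, 'finger_gap': 55.96952612740977}
```

View pics/d5.png

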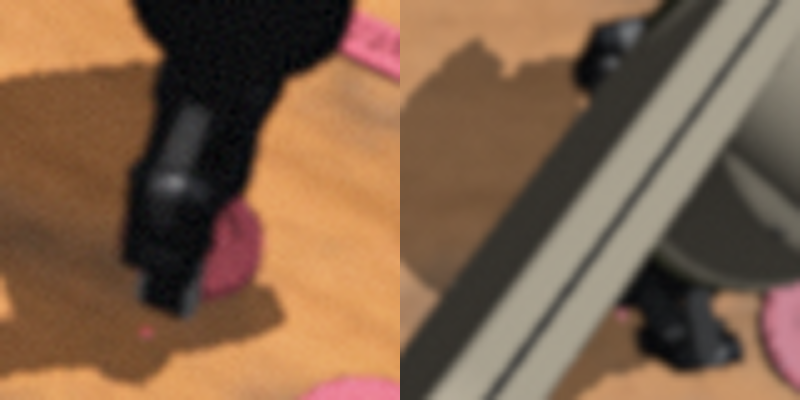

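The near finger now stands outside the rim with its tip at scene (393,367), below the disc's top. I'll close on the disc.

Call:
{"op": "send_rows", "data": {
  "steps": [
    [[0,0,0],[0,0,0]],
    [[0,0,0],[0,0,0]],
    [[0,0,0],[0,0,0]]
  ],
  "fingers": 0.55,
  "squeeze": 25
}}

```text
time: 17.0
tool_pos: [454.0, -346.2, -36.5]
tcp_rot: [180.0, 0.0, 100.0]
ft_force: [-1.7, 0.6, 5.4]
finger_gap: 49.4
grip_force: 25.8
```

Call:
{"op": "send_rows", "data": {
  "steps": [
    [[0,0,1.5],[0,0,0]],
    [[0,0,3],[0,0,0]],
    [[0.5,2,4.5],[0,0,0]],
    [[3.4,14.4,4.5],[0,0,0]],
    [[3.4,14.4,4.5],[0,0,0]],
    [[3.4,14.4,4.5],[0,0,0]],
    [[3.4,14.4,4.5],[0,0,0]],
    [[3.4,14.4,4.5],[0,0,0]],
    [[3.4,14.4,4.5],[0,0,0]],
    [[3.4,14.4,4.5],[0,0,0]]
  ]
}}

```text
time: 18.25
tool_pos: [556.0, 89.5, 97.9]
tcp_rot: [180.0, -0.0, 100.2]
ft_force: [-0.5, 0.0, -0.5]
finger_gap: 49.6
grip_force: 26.2
```

Run:
```python
from h import *
np.set_printoptions(precision=1,suppress=True)
for c in("scene","top"):
    s=snapshot(c)
    for r in finder.trace("disc_mid",c):
        y,x=np.nonzero(r["mask"]);print(c,round(r["confidence"],2),x.min(),x.max(),y.min(),y.max(),len(x))
    for z in(60,90,100,110,130,145): print(z,proj(s,(556,89.5,z)))
```

```text
scene 0.94 402 434 245 269 634
scene 0.71 441 469 346 370 563
scene 0.59 413 453 381 417 1203
scene 0.48 246 260 181 196 193
60 (np.float64(251.23292201272818), np.float64(215.99678688991867))
90 (np.float64(250.36231020817465), np.float64(205.05370329812712))
100 (np.float64(250.0654559095292), np.float64(201.3224175658761))
110 (np.float64(249.76518062959008), np.float64(197.54813209014935))
130 (np.float64(249.1541278255403), np.float64(189.8675540429168))
145 (np.float64(248.6864055787365), np.float64(183.9885576661798))
top 0.81 361 393 155 188 905
top 0.78 456 488 300 331 829
top 0.74 204 217 222 245 246
top 0.66 453 477 255 279 478
60 (np.float64(213.40891300338373), np.float64(243.1632319691971))
90 (np.float64(209.7270680120422), np.float64(240.12564250292795))
100 (np.float64(208.4424437593346), np.float64(239.06580399606116))
110 (np.float64(207.1274539011328), np.float64(237.9809133092131))
130 (np.float64(204.40196645986276), np.float64(235.73233631547222))
145 (np.float64(202.26964520695714), np.float64(233.9731322773446))
```

Call:
{"op": "send_rows", "data": {
  "steps": [
    [[0,0,-1.5],[0,0,0]],
    [[0,0,-2.7],[0,0,0]],
    [[0,0,-3.3],[0,0,0]],
    [[0,0,-3.6],[0,0,0]],
    [[0,0,-3.6],[0,0,0]]
  ]
}}

```text
time: 19.08
tool_pos: [556.3, 85.5, -9.5]
tcp_rot: [180.0, 0.0, 99.9]
ft_force: [0.6, -0.7, 0.2]
finger_gap: 49.7
grip_force: 26.2
```

Call:
{"op": "send_rows", "data": {
  "steps": [
    [[0,0,0],[0,0,0]],
    [[0,0,0],[0,0,0]],
    [[0,0,0],[0,0,0]]
  ],
  "fingers": 0.24
}}

```text
time: 19.45
tool_pos: [556.5, 86.1, -9.2]
tcp_rot: [179.9, 0.0, 100.0]
ft_force: [0.7, -0.5, 0.2]
finger_gap: 64.8
grip_force: 0.0
```

Call:
{"op": "send_rows", "data": {
  "steps": [
    [[0,0,2],[0,0,0]],
    [[0,0,4],[0,0,0]],
    [[-2.9,4.8,4.5],[0,0,0.96]],
    [[-2.9,4.8,4.5],[0,0,0.96]],
    [[-2.9,4.8,4.5],[0,0,0.96]],
    [[-2.9,4.8,4.5],[0,0,0.96]],
    [[-2.9,4.8,4.5],[0,0,0.96]],
    [[-2.9,4.8,4.5],[0,0,0.96]],
    [[-2.9,4.8,4.5],[0,0,0.96]]
  ],
  "fingers": 0.6
}}

```text
time: 20.58
tool_pos: [468.9, 229.9, 125.2]
tcp_rot: [180.0, 0.0, 154.8]
ft_force: [-0.2, -1.1, -0.3]
finger_gap: 34.1
grip_force: 0.0
```

Run:
```python
from h import *
np.set_printoptions(precision=1,suppress=True)
t=snapshot("top");s=snapshot("scene");A={}
for c,i in(("top",t),("scene",s)):
    for n,z in(("disc_mid",14),("stud_bar",75),("panel_slot",200)):
        for r in finder.pinpoint(n,c)[:4]:
            u=px(r["at"]);
            if u[0]<330: print(c,n,round(r["confidence"],2),u,atz(i,u,z)); A.setdefault((c,n),u)
    for r in finder.trace("stud_bar",c)[:1]:
        m=r["mask"].astype(np.uint8);cc=max(cv2.findContours(m,0,1)[0],key=len);(x,y),wh,an=cv2.minAreaRect(cc)
        b=cv2.boxPoints(((x,y),wh,an));L=max([(np.linalg.norm(b[i2]-b[i2-1]),i2) for i2 in range(4)])[1];d=b[L]-b[L-1]
        e=atz(i,np.array([x,y])+d/2,80)-atz(i,np.array([x,y])-d/2,80)
        print(c,"trace",x,y,wh,m.sum(),"ctr",atz(i,(x,y),76),"deg",np.degrees(np.arctan2(e[1],e[0]))%180,np.linalg.norm(e))
n="stud_bar";print(tri(ray(t,A["top",n]),ray(s,A["scene",n])))
a=cv2.resize(t["img"][200:320,150:280],(390,360),interpolation=2);b=cv2.resize(s["img"][190:280,195:295],(400,360),interpolation=2)
cv2.imwrite("pics/e1.png",np.hstack([a,b])[:,:,::-1])
```

```text
top disc_mid 0.7 [222.7 245. ] [561.2  80.9  14. ]
top stud_bar 0.47 [212.4 279.7] [480.   85.4  75. ]
top stud_bar 0.31 [193.8 188. ] [668.3 129.5  75. ]
top panel_slot 0.71 [186.3 175.1] [649.4 106.3 200. ]
top trace 216.50003051757812 281.9999694824219 (5.385164737701416, 13.741456031799316) 71 ctr [475.3  77.   76. ] deg 159.69413589302548 26.33122469543694
scene disc_mid 0.63 [252.3 232.2] [555.4  89.7  14. ]
scene stud_bar 0.42 [229.4 231. ] [471.7  74.9  75. ]
scene panel_slot 0.94 [268.7 146.2] [635.8  97.5 200. ]
scene trace 229.5 232.0 (8.0, 13.0) 93 ctr [468.5  71.4  76. ] deg 127.21274985498275 27.220552543529006
(array([482.1,  87.7,  62.8]), np.float64(1.871921492839393))
```

View pics/e1.png

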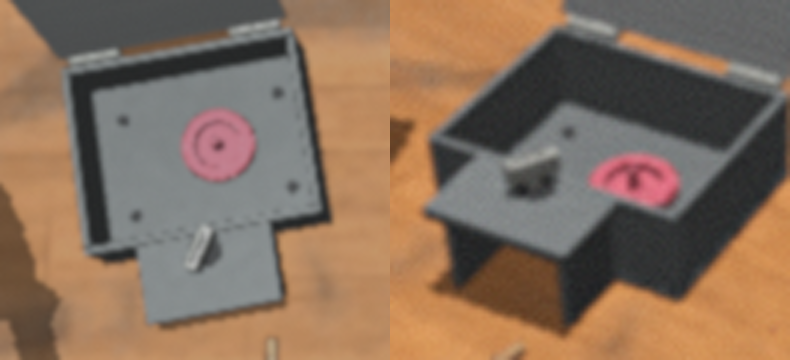

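The disc is in the box, at top (223,248) and scene about (254,236). The stud bar is at top (216.7,282.7), running at about 157° in world, so the stud angle is about 1.0 rad. I'll grasp the bar next.

Call:
{"op": "send_rows", "data": {
  "steps": [
    [[0.17,-5.13,0],[0,0,0.04]],
    [[0.17,-5.13,0],[0,0,0.04]],
    [[0.17,-5.13,0],[0,0,0.04]],
    [[0.17,-5.13,-1.0],[0,0,0.04]],
    [[0.17,-5.13,-2.0],[0,0,0.04]],
    [[0.17,-5.13,-2.5],[0,0,0.04]],
    [[0.17,-5.13,-2.7],[0,0,0.04]],
    [[0.17,-5.13,-2.85],[0,0,0.04]],
    [[0.17,-5.13,-2.85],[0,0,0.04]]
  ],
  "fingers": 0.45
}}

```text
time: 22.2
tool_pos: [474.5, 76.2, 40.1]
tcp_rot: [180.0, 0.0, 157.3]
ft_force: [-0.7, 0.2, -0.5]
finger_gap: 47.2
grip_force: 0.0
```

Run:
```python
from h import *
np.set_printoptions(precision=1,suppress=True)
s=snapshot("scene");print(sense()["tool_pos"],sense()["ft_force"])
for z in(60,70,75,82,90): print(z,proj(s,(474,76,z)))
for r in finder.trace("stud_bar","scene")[:2]:
    y,x=np.nonzero(r["mask"]);print(r["confidence"],x.min(),x.max(),y.min(),y.max(),len(x))
g=cv2.cvtColor(s["img"],cv2.COLOR_RGB2GRAY);print(g[218:242:1,214:246:2])
```

```text
[474.6  76.1  40.3] [ 0.3  0.3 -0.6]
60 (np.float64(230.3920625726965), np.float64(235.87838180995627))
70 (np.float64(229.96520110279567), np.float64(232.18888435799164))
75 (np.float64(229.74986100271119), np.float64(230.32763239080842))
82 (np.float64(229.4462181971222), np.float64(227.7031524681105))
90 (np.float64(229.09606535797246), np.float64(224.6766717502765))
0.48 223 229 229 236 43
[[ 44  44  45  36  11  11   8   8  16  12   8  14  19  15   8  44]
 [ 38  38  50  36   9   7   9  11  13  14   7  15  19  19  13  53]
 [ 39  37  46  34  16   4  11  14   8   9   6  14  22  16  12  52]
 [ 41  42  48  34  10  12  13  12  11  18   6  16  20  19  12  50]
 [ 41  36  45  37   7  10   6  16  17   6  15   9  22  16  13  57]
 [ 39  40  43  36  14   9  14  21  17  11  15   9  16  16  26  64]
 [ 40  40  43  39  13  10  28  34  23  15  13  13  11  33  64  94]
 [ 47  42  42  44  29  30  55  64  41  18  11  10  17  67 106 121]
 [ 57  50  48  44  41  44  86  93  58  27  16  10  19  93 127 126]
 [ 60  62  58  53  44  55 112 106  64  35   7  13  19  96 127 132]
 [ 54  60  68  61  55  75 113 102
[... 205 characters left out ...]
  48  18  14  12  80 126 124]
 [ 66  70  66  70  66  75  81  73  63  44  15  13   7  76 128 130]
 [ 69  65  70  69  66  73  74  69  57  45  17  11  16  73 126 131]
 [ 69  69  68  72  67  69  69  70  59  48  20  11  13  61 117 132]
 [ 68  65  68  68  71  66  68  62  58  50  15  13  22  54  98 115]
 [ 70  67  68  69  69  66  55  46  59  54  23  24  43  55  76  93]
 [ 69  67  70  69  69  69  49  38  51  57  40  47  59  66  67  71]
 [ 70  71  70  69  68  68  55  39  40  54  62  66  63  70  65  68]
 [ 69  69  66  66  70  70  64  45  46  53  65  66  71  69  64  71]
 [ 70  71  70  68  69  69  69  62  56  62  67  68  68  68  67  90]
 [ 73  68  71  68  68  67  67  68  68  68  68  70  69  69  77 114]]
```

Call:
{"op": "send_rows", "data": {
  "steps": [
    [[0,0,0],[0,0,0]],
    [[0,0,0],[0,0,0]],
    [[0,0,0],[0,0,0]],
    [[0,0,0],[0,0,0]],
    [[0,0,0],[0,0,0]]
  ],
  "fingers": 1.0,
  "squeeze": 25
}}

```text
time: 22.92
tool_pos: [474.9, 77.5, 40.2]
tcp_rot: [179.8, 0.1, 157.3]
ft_force: [2.9, 7.6, -0.9]
finger_gap: 7.9
grip_force: 29.0
```

Call:
{"op": "send_rows", "data": {
  "steps": [
    [[0.03,0.07,0],[0,0,-0.12]],
    [[0.03,0.07,0],[0,0,-0.27]],
    [[0.03,0.07,0],[0,0,-0.42]],
    [[0.03,0.07,0],[0,0,-0.57]],
    [[0.03,0.07,0],[0,0,-0.72]],
    [[0.03,0.07,0],[0,0,-0.87]],
    [[0.03,0.07,0],[0,0,-1.01]],
    [[0.03,0.07,0],[0,0,-1.01]],
    [[0.03,0.07,0],[0,0,-1.01]]
  ]
}}

```text
time: 24.05
tool_pos: [475.1, 77.8, 40.1]
tcp_rot: [180.0, 0.0, 99.6]
ft_force: [-2.2, -2.2, 6.5]
finger_gap: 7.4
grip_force: 29.7
```

Call:
{"op": "send_rows", "data": {
  "steps": [
    [[0,0,0],[0,0,0]],
    [[0,0,0],[0,0,0]],
    [[0,0,0],[0,0,0]],
    [[0,0,1],[0,0,0]],
    [[0,0,2],[0,0,0]],
    [[0,4,4],[0,0,0]],
    [[0,5,6],[0,0,0]],
    [[0,5,6],[0,0,0]],
    [[0,5,6],[0,0,0]]
  ],
  "fingers": 0.55
}}

```text
time: 25.18
tool_pos: [476.5, 231.5, 223.8]
tcp_rot: [179.6, -0.1, 99.6]
ft_force: [0.8, -0.6, 0.4]
finger_gap: 38.7
grip_force: 0.0
```

Run:
```python
from h import *
np.set_printoptions(precision=1,suppress=True)
t=snapshot("top");s=snapshot("scene");print(sense()["tool_pos"])
for c,i in(("top",t),("scene",s)):
    for r in finder.trace("stud_bar",c)[:2]:
        m=r["mask"].astype(np.uint8);cc=max(cv2.findContours(m,0,1)[0],key=len);(x,y),wh,an=cv2.minAreaRect(cc)
        b=cv2.boxPoints(((x,y),wh,an));L=max([(np.linalg.norm(b[k]-b[k-1]),k) for k in range(4)])[1];d=b[L]-b[L-1]
        e=atz(i,np.array([x,y])+d/2,80)-atz(i,np.array([x,y])-d/2,80)
        print(c,r["confidence"],x,y,wh,m.sum(),"ctr",atz(i,(x,y),76),"deg",np.degrees(np.arctan2(e[1],e[0]))%180,np.linalg.norm(e))
    for n in("panel_slot","panel_pad"):
        print(c,n,[(round(r["confidence"],2),px(r["at"])) for r in finder.pinpoint(n,c)[:2]])
g=cv2.cvtColor(t["img"],cv2.COLOR_RGB2GRAY);print(g[270:296,200:234:1])
```

```text
[475.1 228.8 220. ]
top 0.51 216.04055786132812 282.2432556152344 (5.096368789672852, 16.111101150512695) 81 ctr [474.8  77.9  76. ] deg 98.68483205281753 31.045917942969552
top panel_slot [(0.6, array([183.6, 174.8]))]
top panel_pad [(0.73, array([192.2, 185.1]))]
scene 0.53 229.69512939453125 231.25608825683594 (15.773550987243652, 10.151294708251953) 136 ctr [470.7  72.8  76. ] deg 78.1393116698006 45.34973526588337
scene panel_slot [(0.56, array([266.8, 146.5]))]
scene panel_pad [(0.92, array([271.3, 166.2]))]
[[134 134 135 135 134 135 136 136 136 136 134 136 137 136 137 137 137 137
  137 138 138 138 138 138 136 137 137 137 138 138 139 139 140 141]
 [135 134 135 135 135 135 137 138 137 137 137 137 137 136 135 137 136 136
  137 138 139 139 139 137 137 136 137 138 138 140 139 138 138 139]
 [135 134 135 135 134 136 137 138 138 138 137 137 137 136 136 135 136 136
  137 138 139 139 139 138 135 132 131 135 139 141 140 135 134 136]
 [135 135 135 134 135 136 137 138 138 138 137 137 137 137 137 136 135 137
  138 137 135 135 137 139 136 127 125 132 139 142 140 137 133 131]
 [135 135 135 13
[... 2386 characters left out ...]
 139 138 138 137 138 139 140 141 142 140 140 139 140 139 139 140 140
  140 140 141 140 139 140 139 139 138 138 140 140 140 141 140 141]
 [139 139 139 139 138 138 139 139 139 139 139 139 139 139 138 139 139 139
  139 140 139 140 140 140 139 139 139 138 139 141 141 141 142 140]
 [138 140 139 139 139 139 137 137 137 138 138 138 139 138 139 138 138 139
  139 139 139 140 140 140 140 140 139 139 140 141 141 142 141 141]
 [139 139 139 139 139 139 138 137 137 137 138 138 139 140 139 138 138 137
  139 138 139 140 140 140 140 140 139 140 140 140 141 142 141 140]
 [138 139 140 139 139 139 138 137 137 138 138 139 139 140 139 139 138 138
  139 139 139 140 140 141 141 140 139 140 140 140 140 141 141 140]]
```

The stud bar is at 98.7° and the box y axis at 99.2°, so it lines up. Next I shut the fingers and go over and behind the panel.

Call:
{"op": "send_rows", "data": {
  "steps": [
    [[0,0,1.5],[0,0,0]],
    [[3,-1.6,1.6],[0,0,0]],
    [[7.2,-3.9,1.6],[0,0,0]],
    [[7.2,-3.9,1.6],[0,0,0]],
    [[7.2,-3.9,1.6],[0,0,0]],
    [[7.2,-3.9,1.6],[0,0,0]],
    [[7.2,-3.9,1.6],[0,0,0]],
    [[7.2,-3.9,1.6],[0,0,0]]
  ],
  "fingers": 1.0
}}

```text
time: 26.58
tool_pos: [690.3, 111.8, 268.6]
tcp_rot: [179.9, -0.0, 99.4]
ft_force: [0.3, 0.2, 0.7]
finger_gap: 0.1
grip_force: 0.0
```

Call:
{"op": "send_rows", "data": {
  "steps": [
    [[0,0,-1.2],[0,0,0]],
    [[0,0,-2.4],[0,0,0]],
    [[0,0,-3.3],[0,0,0]],
    [[0,0,-3.6],[0,0,0]],
    [[-0.5,-0.08,-3.6],[0,0,0]],
    [[-1,-0.16,-3.6],[0,0,0]],
    [[-1.3,-0.21,-3.6],[0,0,0]],
    [[-1.5,-0.24,-3.6],[0,0,0]],
    [[-1.5,-0.24,-3.6],[0,0,0]]
  ]
}}

```text
time: 27.7
tool_pos: [646.1, 104.1, 160.5]
tcp_rot: [179.9, 0.0, 99.4]
ft_force: [1.5, 1.1, 0.5]
finger_gap: 0.2
grip_force: 0.6
```

Call:
{"op": "send_rows", "data": {
  "steps": [
    [[-0.5,-0.08,0],[0,0,0]],
    [[-1.0,-0.16,0],[0,0,0]],
    [[-1.4,-0.23,-0.08],[0,0,0]],
    [[-1.9,-0.31,-0.25],[0,0,0]],
    [[-2.4,-0.39,-0.48],[0,0,0]],
    [[-2.4,-0.39,-0.48],[0,0,0]]
  ]
}}

```text
time: 28.45
tool_pos: [573.6, 92.2, 145.0]
tcp_rot: [-180.0, -0.0, 99.4]
ft_force: [2.6, -0.7, 1.0]
finger_gap: 0.0
grip_force: 1.1
```

Run:
```python
from h import *
np.set_printoptions(precision=1,suppress=True)
print(sense()["ft_force"],sense()["tool_pos"])
for c in("scene","top"):
    s=snapshot(c)
    for n in("panel_pad","panel_slot"): print(c,n,[(round(r["confidence"],2),px(r["at"])) for r in finder.pinpoint(n,c)[:2]])
    a=9.2*np.pi/180
    for th in(1.75,1.4,1.2,1.05,.9,.7):
        L=[]
        for r,o in((95,7),(145,5)):
            bx=68-r*np.cos(th)+o*np.sin(th);L.append(np.round(proj(s,(551+bx*np.cos(a),90+bx*np.sin(a),61+r*np.sin(th)+o*np.cos(th)))))
        print(th,L)
```

```text
[ 2.6 -0.7  1. ] [573.6  92.2 145. ]
scene panel_pad [(0.72, array([253.8, 178.9]))]
scene panel_slot [(0.55, array([247. , 164.9]))]
1.75 [array([269., 163.]), array([269., 142.])]
1.4 [array([261., 168.]), array([257., 151.])]
1.2 [array([257., 174.]), array([250., 159.])]
1.05 [array([254., 178.]), array([246., 167.])]
0.9 [array([251., 184.]), array([241., 176.])]
0.7 [array([247., 192.]), array([236., 188.])]
top panel_pad [(0.78, array([197.1, 219.3]))]
top panel_slot [(0.84, array([195.7, 225.7]))]
1.75 [array([195., 188.]), array([186., 175.])]
1.4 [array([196., 205.]), array([189., 202.])]
1.2 [array([198., 215.]), array([192., 219.])]
1.05 [array([200., 222.]), array([195., 231.])]
0.9 [array([202., 230.]), array([198., 243.])]
0.7 [array([204., 239.]), array([203., 256.])]
```

Call:
{"op": "send_rows", "data": {
  "steps": [
    [[-0.26,-0.04,-0.47],[0,0,0]],
    [[-0.56,-0.09,-0.97],[0,0,0]],
    [[-0.76,-0.12,-1.43],[0,0,0]],
    [[-0.92,-0.15,-1.9],[0,0,0]],
    [[-1.0,-0.16,-2.2],[0,0,0]],
    [[-1.05,-0.17,-2.5],[0,0,0]],
    [[-1.18,-0.19,-2.75],[0,0,0]],
    [[-1.18,-0.19,-2.75],[0,0,0]]
  ]
}}

```text
time: 29.75
tool_pos: [538.9, 86.5, 62.8]
tcp_rot: [180.0, 0.0, 99.4]
ft_force: [1.3, 0.5, 5.0]
finger_gap: -0.0
grip_force: 2.5
```

Run:
```python
from h import *
np.set_printoptions(precision=1,suppress=True)
print(sense()["ft_force"],sense()["tool_pos"])
for c in("scene","top"):
    s=snapshot(c)
    for n in("panel_pad","panel_slot","stud_bar"): print(c,n,[(round(r["confidence"],2),px(r["at"])) for r in finder.pinpoint(n,c)[:2]])
    a=9.2*np.pi/180
    for th in(.5,.4,.3,.2,.1,0):
        L=[]
        for r,o in((95,7),(145,5)):
            bx=68-r*np.cos(th)+o*np.sin(th);L.append(np.round(proj(s,(551+bx*np.cos(a),90+bx*np.sin(a),61+r*np.sin(th)+o*np.cos(th)))))
        print(th,L)
```

```text
[1.3 0.5 5. ] [538.9  86.5  62.8]
scene panel_pad [(0.66, array([245. , 209.5]))]
scene panel_slot [(0.89, array([226.9, 215.7]))]
scene stud_bar [(0.55, array([228.6, 232.9]))]
0.5 [array([245., 200.]), array([232., 202.])]
0.4 [array([244., 204.]), array([231., 208.])]
0.3 [array([243., 209.]), array([230., 215.])]
0.2 [array([243., 213.]), array([230., 221.])]
0.1 [array([243., 217.]), array([230., 227.])]
0 [array([243., 220.]), array([230., 233.])]
top panel_pad [(0.59, array([352.4, 231.3]))]
top panel_slot [(0.77, array([209.6, 277.8]))]
top stud_bar []
0.5 [array([207., 246.]), array([207., 268.])]
0.4 [array([209., 250.]), array([209., 272.])]
0.3 [array([210., 252.]), array([212., 276.])]
0.2 [array([211., 255.]), array([214., 279.])]
0.1 [array([213., 257.]), array([216., 281.])]
0 [array([214., 258.]), array([217., 283.])]
```

Call:
{"op": "send_rows", "data": {
  "steps": [
    [[-0.1,-0.02,-0.25],[0,0,0]],
    [[-0.25,-0.04,-0.45],[0,0,0]],
    [[-0.35,-0.06,-0.6],[0,0,0]],
    [[-0.35,-0.06,-0.7],[0,0,0]],
    [[-0.35,-0.06,-0.7],[0,0,0]]
  ]
}}

```text
time: 30.78
tool_pos: [527.3, 84.6, 41.3]
tcp_rot: [-179.9, -0.0, 99.4]
ft_force: [1.0, 0.4, 5.6]
finger_gap: -0.0
grip_force: 2.7
```

Call:
{"op": "send_rows", "data": {
  "steps": [
    [[0,0,-0.06],[0,0,0]],
    [[0,0,-0.1],[0,0,0]],
    [[0,0,-0.1],[0,0,0]]
  ]
}}

```text
time: 31.15
tool_pos: [526.9, 84.6, 38.2]
tcp_rot: [-179.9, -0.0, 99.4]
ft_force: [-0.3, 0.2, 5.4]
finger_gap: 0.2
grip_force: 2.8
```

Still only the spring load, so I'll continue in small steps until the panel seats.

Call:
{"op": "send_rows", "data": {
  "steps": [
    [[0,0,-0.05],[0,0,0]],
    [[0,0,-0.1],[0,0,0]],
    [[0,0,-0.1],[0,0,0]]
  ]
}}

```text
time: 31.52
tool_pos: [526.5, 84.5, 35.1]
tcp_rot: [-179.8, -0.0, 99.4]
ft_force: [-1.9, 0.3, 6.5]
finger_gap: -0.1
grip_force: 2.9
```

Call:
{"op": "send_rows", "data": {
  "steps": [
    [[0,0,-0.03],[0,0,0]],
    [[0,0,-0.07],[0,0,0]],
    [[0,0,-0.07],[0,0,0]]
  ]
}}

```text
time: 31.9
tool_pos: [526.4, 84.5, 32.9]
tcp_rot: [-179.8, -0.0, 99.4]
ft_force: [-2.9, -1.3, 5.3]
finger_gap: 0.1
grip_force: 3.1
```

Call:
{"op": "send_rows", "data": {
  "steps": [
    [[0,0,-0.04],[0,0,0]],
    [[0,0,-0.07],[0,0,0]],
    [[0,0,-0.07],[0,0,0]]
  ]
}}

```text
time: 32.28
tool_pos: [526.4, 84.5, 31.8]
tcp_rot: [-179.8, -0.0, 99.4]
ft_force: [-6.3, -0.4, 13.9]
finger_gap: 0.1
grip_force: 7.3
```

Call:
{"op": "send_rows", "data": {
  "steps": [
    [[0,0,-0.04],[0,0,0]],
    [[0,0,-0.07],[0,0,0]],
    [[0,0,-0.07],[0,0,0]]
  ]
}}

```text
time: 32.65
tool_pos: [526.5, 84.5, 31.0]
tcp_rot: [-179.8, 0.0, 99.4]
ft_force: [-13.3, -1.2, 25.8]
finger_gap: -0.1
grip_force: 13.4
```

Run:
```python
from h import *
np.set_printoptions(precision=1,suppress=True)
print(sense()["ft_force"],sense()["tool_pos"])
for c in("scene","top"):
    s=snapshot(c)
    for n in("panel_pad","panel_slot","stud_bar"): print(c,n,[(round(r["confidence"],2),px(r["at"])) for r in finder.pinpoint(n,c)[:2]])
```

```text
[-13.3  -1.2  25.8] [526.5  84.5  31. ]
scene panel_pad [(0.98, array([240.9, 224.8]))]
scene panel_slot [(0.77, array([231.4, 235.4]))]
scene stud_bar [(0.5, array([230.9, 230.8]))]
top panel_pad []
top panel_slot [(0.76, array([215.2, 280.7]))]
top stud_bar [(0.46, array([216.1, 284.3]))]
```

Call:
{"op": "send_rows", "data": {
  "steps": [
    [[-0.03,0,0.01],[0,0,0]],
    [[-0.03,0,0.01],[0,0,0]],
    [[-0.03,0,0.01],[0,0,0]],
    [[-0.03,0,0.01],[0,0,0]],
    [[-0.03,0,0.01],[0,0,0]]
  ]
}}

```text
time: 33.67
tool_pos: [526.5, 84.5, 31.3]
tcp_rot: [-179.9, 0.0, 99.4]
ft_force: [-8.0, -1.6, 20.9]
finger_gap: -0.1
grip_force: 11.0
```

The hold is steady at about 21 N, and the slot, pad and stud pixels match the shut geometry. Handing in.

```bash
python3 -c "
from bench import order
print(order.hand_in())"
```

```text
the job is handed in; nothing more can be done
None
```

The small pink disc is in the scrap box, the stud is turned in line with the panel's slot, and the panel was pressed shut over it at about 21 N when I handed the job in at about 34 s; the hand-in gave no verdict, and I did not touch the three strips or re-measure them at the end.

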